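# Sweep the bottle caps into the catch tray

### The job

Clear the bar: sweep the three red screw caps across the counter, through the open side of the steel catch tray, until each cap lies wholly inside it. Push them with the fingers and keep them sliding on the counter, never pick one up; leave the cork stopper, the glassware and everything else standing where it is.

Things in the scene. Friction and masses are not known exactly. Their poses are not given: they have to be found in the camera images.
- catch_tray: Fixed catch tray: three upright steel walls (22 mm high, 5 mm thick) round a dark ribbed floor that is flush with the counter (no step or lip). Inside it is 220 mm wide (its x) and 130 mm deep (its y). Its -y side has no wall: that is the open side, where caps slide in. Origin at the centre of its floor, at counter height (z = 0); the back wall's inner face is at its y = +65 mm, the side walls' inner faces at x = -110 and +110 mm, and the open side's line at y = -65 mm.
- tray_mouth (a point): Middle of the tray's open side, at counter height, 65 mm from the tray's origin along its -y; axes as the tray's.
- cap1_center (a point): Red metal screw cap with a brass band, a flat disc 36 mm across and 18 mm high, 14 g, loose, lying flat on the counter. This point is its centre, 9 mm above its underside.
- cap2_center (a point): Red metal screw cap with a brass band, a flat disc 36 mm across and 18 mm high, 14 g, loose, lying flat on the counter. This point is its centre, 9 mm above its underside.
- cap3_center (a point): Red metal screw cap with a brass band, a flat disc 36 mm across and 18 mm high, 14 g, loose, lying flat on the counter. This point is its centre, 9 mm above its underside.
- cap1: The first red cap (same thing as point cap1_center); origin at the centre of its underside.
- cap2: The second red cap (same thing as point cap2_center); origin at the centre of its underside.
- cap3: The third red cap (same thing as point cap3_center); origin at the centre of its underside.
- stopper: Bottle stopper standing on its round black head (30 mm across, 14 mm high) with the cork (19 mm across) pointing up, 40 mm high in all; stands among the caps; loose, a bystander to leave alone. Origin at the centre of its underside, z up.
- shot_glass: Green shot glass, 48 mm across the top, 60 mm high; loose, a bystander to leave alone. Origin at the centre of its underside, z up.
- tankard: Dark pewter tankard with a handle at its +y, 84 mm across (about 125 mm with the handle), 110 mm high; loose, a bystander to leave alone. Origin at the centre of its underside, z up.
- votive: Yellow candle cup, 68 mm across, 50 mm high; loose, a bystander to leave alone. Origin at the centre of its underside, z up.
- jigger: Steel double-cone measure, 46 mm across, 85 mm high; loose, a bystander to leave alone. Origin at the centre of its underside, z up.

How it is judged:
By the outcome, as a careful person would: the job done as asked, in the order asked, and still so for the second after the job is handed in, with the robot touching nothing.
It also fails if it takes over 67 s, if anything falls off the work surface, if the arm or the gripper's body presses on something with over 40 N, if the wrist force passes 120 N, or if a joint passes its speed limit or range.

### The arm

A 6-joint arm with a two-finger parallel gripper is mounted at the origin on the work surface. World frame = base frame: x ahead of the robot, y to its left, z up, the work surface at z = 0. Lengths are in m, angles in degrees, forces in N, time in s.
With the tool pointing down it reaches from about 0.3 to 0.75 m from the base axis. Payload 8.5 kg.
Tool frame: the origin (TCP) lies at the very end of the fingers, on their centre line; the grasp point (between the pads) lies 19 mm behind it; z points along the fingers, y is the line along which they close (so a half turn about z gives the same grasp; the last joint's range is limited). The gripper opens to 85 mm and grips with 20 to 120 N. Pads are 22 mm wide; open, the fingers measure 114 mm over their backs; the gripper's body (76 mm by 85 mm) begins 54 mm behind the grasp point. The pads swing forward as they close: fully open they stand 13 mm farther back than shut.
Start: joints at [60.716, 21.807, 74.336, -0, 83.858, -12.336], TCP at [0.16, 0.526, 0.231] pointing down, gripper open.
Joint ranges: [-178.18, 178.18], [-50.72, 133.34], [12.68, 142.11], [-81.47, 261.47], [9.98, 163.14], [-165.26, 165.26]. Speed limits (degrees/s): [136.94, 136.94, 180, 180, 180, 180].

### API

Orientations are given as a 3x3 rotation matrix whose columns are the frame's x, y, z axes.
In Python, from rig import observe, cams, ticket gives the robot as it stands.
- The arm moves only by the tool move_arm, never from a script. Its arguments are lists of equal length, an entry for each row: "jaw": the finger opening in cm, from 0 to 8.54; "dp": the shift along the tool's x, y, z in cm, a list of three; "turn": the turn, a rotation vector about the tool's x, y, z in rad, a list of three. In form: {"jaw": [jaw, ...], "dp": [[tx, ty, tz], ...], "turn": [[wx, wy, wz], ...]}. A call has 1 to 12 rows; each row shifts and turns the commanded pose from where the row before left it, along the tool's axes as they then stand; what a row does not reach is not made up. A row lasts 1/12 s, in which the tool goes at most 41.7 mm and 7.16 degrees, less where a joint would pass 70% of its speed; a pose out of reach is approached as far as the arm can. A call is refused whole if a number of a shift passes 4.17 or a number of a turn 0.125, either way. A call with a gripper value outside its range is refused whole. The fingers move at their own pace and stop on an object; "force" is the grip in N (left out, the last holds). Time passes only in rows, so rows that do not move let the fingers close. It gives the time, the measured TCP pose, the force, the opening and the grip force at its end, in the units of the state.
- observe(): the state, without advancing time (a new reading comes with each control period).
- cams.get_image(name): name is "scene" or "top" or "wrist"; returns (picture, depth): 384x512x3 uint8, red, green, blue; 384x512 float32, m along the optical axis (not along the pixel's ray), 0 where there is no reading.
- cams.calibration(name): a dict with "vertical_fov" (degrees; the focal length in pixels is half the picture's height over the tangent of half this angle, whatever the lens; pixels are square), "cx", "cy" (the principal point, pixels), "view" (4x4, takes a point from world to camera coordinates); the wrist camera has in their place "tool_from_camera" (4x4, takes a point from camera to tool coordinates, whose origin is the TCP and whose axes are the flange's). Camera axes: x right, y up, looking along -z (the intrinsics and any distortion apply to the point x, -y, -z); pixel columns grow to the right and rows downward; lengths in m; the calibration is good to about 2 mm. A picture is of the moment at which its call begins: read the wrist's pose just before it. calibration takes no time and is no camera call.
- ticket.close_job(): hands the job in; it is judged then, once.
Trained networks look in the newest picture that a camera, given by its name, has taken for a name from the list of things; names that differ only in an ending like _2 or _b are one class to them, and where a whole thing is asked for, a point or a joint stands for the part that bears it (a point fixed in the world has none). Each returns a list of dicts, best first, with "p" (0 to 1); they miss things now and then, are a little off and sometimes report something else, mostly with a low value. They report only what shows in the picture. A call takes as long as a camera call.
- cams.spot_in(camera, query): "box" ([centre column, centre row, width, height] as shares, 0 to 1, of the picture: columns of its width, rows of its height, round what is visible of it).
- cams.outline_of(camera, query): "mask" (384x512 bool, what is visible of it) and "box" ([centre column, centre row, width, height] as shares, 0 to 1, of the picture: columns of its width, rows of its height, round what is visible of it).
- cams.mark_of(camera, query): "location" ([column, row] as shares, 0 to 1, of the picture: columns of its width, rows of its height: a listed point, or the origin of a listed thing).
The state is a dict: "time_s": time; "q": joint angles; "qvel": joint speeds; "joint_efforts": joint torques, N m; "position": TCP position; "tool_rot": TCP orientation; "ft_force": force on the tool from outside, world axes, zero at the start; "wrist_torque": the same for the moment, N m; "grip_width": finger opening in m; "gripper_force": force on a finger pad.
Only numpy, scipy, OpenCV 4.12 (cv2) and the standard library are available. Lean on these libraries where they do the work, as an engineer would, in place of code of your own. Each camera call takes 0.05 s, during which the arm holds its last target. There are 200 camera calls.

## Working session

There is one attempt and no reset: what is moved stays moved. The work goes in short steps, Python scripts to look and compute and a tool call to move; the robot and the scene stay as the last step left them, time stands still between calls to the robot, and variables do not carry over. Pictures are saved under pics/ and viewed, at most 10 in all, crops included, and the job is handed in when it is done.

Besides the shell and the picture viewer there is one more tool, called after ">>>" by a JSON object that holds its "api" and its "payload", one argument or row to a line. move_arm: Moves the arm, as the interface text tells. Its arguments: {"type":"object","properties":{"jaw":{"type":"array","items":{"type":"number"}},"dp":{"type":"array","items":{"type":"array","items":{"type":"number"}}},"turn":{"type":"array","items":{"type":"array","items":{"type":"number"}}},"force":{"type":"number"}},"required":["jaw","dp","turn"]}

```bash
ls; mkdir -p pics
cat > h.py <<'E'
import numpy as np, cv2
from rig import observe, cams, ticket
def ray(cam,u,v):
    c=cams.calibration(cam); f=192/np.tan(np.radians(c["vertical_fov"]/2))
    d=np.array([(u-c["cx"])/f,-(v-c["cy"])/f,-1.])
    T=np.linalg.inv(np.array(c["view"]))
    return T[:3,3],T[:3,:3]@d
def atz(cam,u,v,z):
    o,d=ray(cam,u,v); return o+d*(z-o[2])/d[2]
def proj(cam,p):
    c=cams.calibration(cam); f=192/np.tan(np.radians(c["vertical_fov"]/2))
    q=(np.array(c["view"])@np.append(p,1))[:3]
    return c["cx"]+f*q[0]/-q[2], c["cy"]-f*q[1]/-q[2]
E
python3 - <<'E'
from h import *
np.set_printoptions(precision=3,suppress=True)
print(cams.calibration("top"),cams.calibration("scene"))
s=observe();print(s["tool_rot"],s["position"],s["time_s"])
for n in("top","scene"):
    im,d=cams.get_image(n); cv2.imwrite(f"pics/{n}0.png",im[:,:,::-1]); np.save(f"pics/{n}d.npy",d)
    for q,z in(("cap1",0),("cap1_center",.009),("catch_tray",0),("tray_mouth",0),("stopper",0),("shot_glass",0),("tankard",0),("votive",0),("jigger",0)):
        for r in cams.mark_of(n,q):
            if r["p"]>.2:
                u,v=r["location"][0]*512,r["location"][1]*384
                print(n,q,round(r["p"],2),round(u),round(v),atz(n,u,v,z)[:2])
E
```

```text
pics
{'vertical_fov': 56.820855699817436, 'cx': 253.45148863012645, 'cy': 194.78223906567104, 'view': array([[ 0.017, -1.   ,  0.023, -0.096],
       [ 0.985,  0.02 ,  0.174, -0.6  ],
       [-0.174,  0.019,  0.985, -0.777],
       [ 0.   ,  0.   ,  0.   ,  1.   ]])} {'vertical_fov': 56.341057609499515, 'cx': 249.28267958160865, 'cy': 189.47470593972952, 'view': array([[-0.248,  0.969,  0.02 ,  0.208],
       [-0.635, -0.178,  0.752,  0.33 ],
       [ 0.732,  0.174,  0.659, -1.449],
       [ 0.   ,  0.   ,  0.   ,  1.   ]])}
[[-0.957  0.291 -0.001]
 [ 0.291  0.957 -0.001]
 [ 0.    -0.001 -1.   ]] [0.16  0.526 0.231] 0.0
top cap1 0.72 159 213 [0.561 0.146]
top cap1 0.68 275 182 [ 0.644 -0.139]
top cap1 0.68 286 208 [ 0.58  -0.166]
top cap1 0.52 282 232 [ 0.521 -0.157]
top cap1_center 0.73 279 234 [ 0.515 -0.15 ]
top catch_tray 0.92 130 215 [0.556 0.217]
top tray_mouth 0.85 156 214 [0.559 0.152]
top tray_mouth 0.62 233 134 [ 0.769 -0.03 ]
top tray_mouth 0.6 285 205 [ 0.587 -0.165]
top stopper 0.55 260 258 [ 0.457 -0.104]
top shot_glass 0.74 351 202 [ 0.599 -0.331]
top tankard 0.73 394 251 [ 0.48  -0.431]
top tankard 0.47 275 181 [ 0.648 -0.138]
top votive 0.65 232 137 [ 0.76  -0.028]
top jigger 0.61 187 134 [0.767 0.088]
top jigger 0.21 276 238 [ 0.506 -0.143]
scene cap1 0.66 226 178 [ 0.51  -0.157]
scene cap1 0.53 219 190 [ 0.566 -0.164]
scene cap1 0.52 219 213 [ 0.66  -0.133]
scene cap1_center 0.62 227 176 [ 0.509 -0.154]
scene catch_tray 0.85 344 208 [0.547 0.201]
scene catch_tray 0.29 158 189 [ 0.611 -0.336]
scene tray_mouth 0.58 325 209 [0.563 0.149]
scene stopper 0.62 240 166 [ 0.438 -0.133]
scene shot_glass 0.57 157 189 [ 0.612 -0.34 ]
scene tankard 0.92 145 157 [ 0.474 -0.447]
scene votive 0.93 249 252 [ 0.77  -0.019]
scene votive 0.37 229 177 [ 0.501 -0.151]
scene jigger 0.96 285 262 [0.775 0.073]
```

Run:
```python
from h import *
np.set_printoptions(precision=3,suppress=True)
im=cv2.imread("pics/top0.png"); cv2.imwrite("pics/a.png",cv2.resize(im[100:290,80:420],None,fx=2.3,fy=2.3,interpolation=cv2.INTER_CUBIC))
for n in("top","scene"):
    im=cv2.imread(f"pics/{n}0.png"); h=cv2.cvtColor(im,cv2.COLOR_BGR2HSV)
    m=((h[...,0]<8)|(h[...,0]>172))&(h[...,1]>140)&(h[...,2]>60)
    k,l,st,ce=cv2.connectedComponentsWithStats(m.astype(np.uint8))
    for i in range(1,k):
        if st[i,4]>15: print(n,st[i],ce[i],atz(n,*ce[i],.018)[:2], atz(n,*ce[i],.009)[:2])
```

```text
top [268 176  14  14 157] [274.694 182.541] [ 0.64  -0.137] [ 0.642 -0.138]
top [277 203  15  14 164] [284.152 209.341] [ 0.574 -0.16 ] [ 0.575 -0.161]
top [272 228  15  14 166] [279.283 234.476] [ 0.513 -0.149] [ 0.513 -0.15 ]
scene [224 173   9   8  65] [227.831 176.446] [ 0.521 -0.149] [ 0.51  -0.152]
scene [213 184  10  10  79] [217.633 188.772] [ 0.583 -0.161] [ 0.573 -0.164]
scene [214 201  10  10  86] [218.419 205.419] [ 0.649 -0.137] [ 0.64 -0.14]
scene [493 217  19  42 560] [503.87  234.977] [0.557 0.605] [0.546 0.612]
```

View pics/a.png

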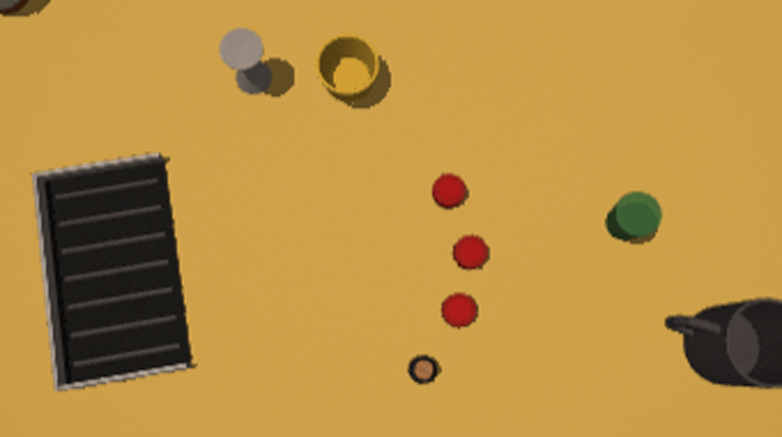

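View pics/scene0.png

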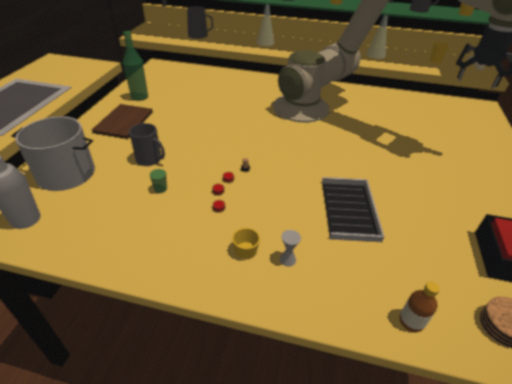

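The crop shows the tray on the left with its mouth facing -y. Its mouth corners are at full-picture pixels (152,169) and (164,259). The caps are at (275,183), (284,209) and (279,234), with the stopper at (264,260) just below the last one. The scene view agrees.

Run:
```python
from h import *
np.set_printoptions(precision=3,suppress=True)
f=lambda x,y:(80+x/2.3,100+y/2.3)
a=atz("top",*f(165,158),.022);b=atz("top",*f(193,366),.022)
for z in(0,.022):
  print([atz("top",*f(*p),z)[:2] for p in((165,158),(193,366),(36,176),(60,388))])
print("stopper",atz("top",*f(424,369),.04)[:2],atz("top",*f(424,370),.014)[:2])
m=(a+b)/2;w=(a-b)[:2];tx=w/np.linalg.norm(w);ty=np.array([-tx[1],tx[0]]);print("w",np.linalg.norm(w),m[:2],tx,ty)
for t in((65,10),(10,10),(-40,10)): print(m[:2]+tx*t[0]/1e3+ty*(.065+t[1]/1e3))
R=np.array(observe()["tool_rot"])
for goal in(94,):
  p=np.array([.647,-.205]);d=np.append(p,.06)-np.array([.16,.526,.231]);print(R.T@d, np.degrees(np.arctan2(R[1,0],R[0,0])))
```

```text
[array([0.673, 0.171]), array([0.45 , 0.127]), array([0.65 , 0.308]), array([0.425, 0.263])]
[array([0.667, 0.165]), array([0.45 , 0.122]), array([0.645, 0.299]), array([0.426, 0.254])]
stopper [ 0.451 -0.112] [ 0.45  -0.114]
w 0.2211855574213664 [0.559 0.143] [0.981 0.193] [-0.193  0.981]
[0.608 0.23 ]
[0.554 0.219]
[0.505 0.209]
[-0.679 -0.557  0.171] 163.0486490049198
```

>>> {"api": "move_arm", "payload": {
  "jaw": [2.4, 2.4, 2.4, 2.4, 2.4, 2.4, 2.4, 2.4, 2.4, 2.4],
  "dp": [
    [0, 0, 0.9],
    [0, 0, 0.9],
    [0, 0, 0.9],
    [0, 0, 0.9],
    [0, 0, 0.9],
    [0, 0, 0.9],
    [0, 0, 0.9],
    [0, 0, 0.9],
    [0, 0, 0.9],
    [0, 0, 0.9]
  ],
  "turn": [
    [0, 0, 0.122],
    [0, 0, 0.122],
    [0, 0, 0.122],
    [0, 0, 0.122],
    [0, 0, 0.122],
    [0, 0, 0.122],
    [0, 0, 0.122],
    [0, 0, 0.122],
    [0, 0, 0.122],
    [0, 0, 0.122]
  ]
}}

```text
time_s: 1.83
position: [0.1603, 0.5261, 0.1409]
tool_rot: [[-0.049, 0.999, 0.0], [0.999, 0.049, 0.0], [0.0, 0.0, -1.0]]
ft_force: [0.2, 1.0, 0.5]
grip_width: 0.024
gripper_force: 0.0
```

>>> {"api": "move_arm", "payload": {
  "jaw": [2.4, 2.4, 2.4, 2.4, 2.4, 2.4, 2.4, 2.4, 2.4, 2.4, 2.4, 2.4],
  "dp": [
    [-3.1, 1.86, 0],
    [-3.1, 1.86, 0],
    [-3.1, 1.86, 0],
    [-3.1, 1.86, 0],
    [-3.1, 1.86, 0],
    [-3.1, 1.86, 0],
    [-3.1, 1.86, 0],
    [-3.1, 1.86, 0],
    [-3.1, 1.86, 0],
    [-3.1, 1.86, 0],
    [-3.1, 1.86, 0],
    [-3.1, 1.86, 0]
  ],
  "turn": [
    [0, 0, 0],
    [0, 0, 0],
    [0, 0, 0],
    [0, 0, 0],
    [0, 0, 0],
    [0, 0, 0],
    [0, 0, 0],
    [0, 0, 0],
    [0, 0, 0],
    [0, 0, 0],
    [0, 0, 0],
    [0, 0, 0]
  ]
}}

```text
time_s: 2.83
position: [0.4045, 0.1653, 0.1416]
tool_rot: [[-0.055, 0.998, 0.001], [0.998, 0.055, 0.0], [0.0, 0.001, -1.0]]
ft_force: [0.3, 0.4, 0.2]
grip_width: 0.0242
gripper_force: 0.0
```

>>> {"api": "move_arm", "payload": {
  "jaw": [2.4, 2.4, 2.4, 2.4, 2.4, 2.4, 2.4, 2.4, 2.4, 2.4, 2.4, 2.4],
  "dp": [
    [-3.1, 1.86, 0],
    [-3.1, 1.86, 0],
    [-3.1, 1.86, 0],
    [-3.1, 1.86, 0],
    [-3.1, 1.86, 0],
    [-3.1, 1.86, 0],
    [-3.1, 1.86, 0],
    [-3.1, 1.86, 0],
    [-3.1, 1.86, 0],
    [-3.1, 1.86, 0],
    [-3.1, 1.86, 0],
    [-3.1, 1.86, 0]
  ],
  "turn": [
    [0, 0, 0],
    [0, 0, 0],
    [0, 0, 0],
    [0, 0, 0],
    [0, 0, 0],
    [0, 0, 0],
    [0, 0, 0],
    [0, 0, 0],
    [0, 0, 0],
    [0, 0, 0],
    [0, 0, 0],
    [0, 0, 0]
  ]
}}

```text
time_s: 3.83
position: [0.6477, -0.1939, 0.1412]
tool_rot: [[-0.055, 0.999, -0.0], [0.999, 0.055, 0.0], [0.0, -0.0, -1.0]]
ft_force: [0.5, 0.1, 0.5]
grip_width: 0.0239
gripper_force: 0.0
```

Run:
```python
from h import *
np.set_printoptions(precision=4,suppress=True)
s=observe();c=cams.calibration("wrist");im,d=cams.get_image("wrist")
cv2.imwrite("pics/w1.png",im[:,:,::-1])
T=np.eye(4);T[:3,:3]=s["tool_rot"];T[:3,3]=s["position"];T=T@np.array(c["tool_from_camera"])
f=192/np.tan(np.radians(c["vertical_fov"]/2))
h=cv2.cvtColor(im,cv2.COLOR_RGB2HSV);m=((h[...,0]<8)|(h[...,0]>172))&(h[...,1]>140)&(h[...,2]>60)
k,l,st,ce=cv2.connectedComponentsWithStats(m.astype(np.uint8))
for i in range(1,k):
    if st[i,4]>60:
        r=T[:3,:3]@np.array([(ce[i][0]-c["cx"])/f,-(ce[i][1]-c["cy"])/f,-1]);dd=np.median(d[l==i]);print(st[i],"ray z.018",(T[:3,3]+r*(.018-T[2,3])/r[2])[:2],"depth",T[:3,3]+r*dd)
```

```text
[ 237  109   35   37 1002] ray z.018 [ 0.6425 -0.139 ] depth [ 0.6425 -0.139   0.0183]
[  97  115   38   35 1075] ray z.018 [ 0.5164 -0.1504] depth [ 0.5164 -0.1504  0.0181]
[ 165  131   37   35 1002] ray z.018 [ 0.5775 -0.1619] depth [ 0.5775 -0.1619  0.0182]
```

View pics/w1.png

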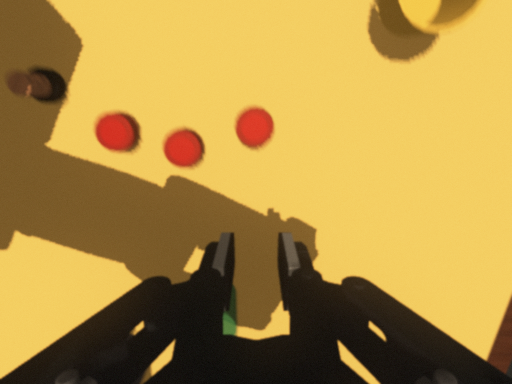

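The caps' tops measure 18 mm high. In the wrist picture the cap at column 254 lines up with the finger gap at about column 258. Next I descend and push.

>>> {"api": "move_arm", "payload": {
  "jaw": [2.4, 2.4, 2.4, 2.4, 2.4, 2.4, 2.4, 2.4, 2.4, 2.4, 2.4, 2.4],
  "dp": [
    [0, -0.1, 2.9],
    [0, -0.1, 2.9],
    [0, 0, 2.9],
    [0, 0, 2.9],
    [0, 0, 1.7],
    [0, 0, 0.4],
    [1, 0, 0],
    [1, 0, 0],
    [1, 0, 0],
    [1.5, -0.06, 0],
    [1.8, -0.06, 0],
    [1.8, -0.06, 0]
  ],
  "turn": [
    [0, 0, 0],
    [0, 0, 0],
    [0, 0, 0],
    [0, 0, 0],
    [0, 0, 0],
    [0, 0, 0],
    [0, 0, 0],
    [0, 0, 0],
    [0, 0, 0],
    [0, 0, 0],
    [0, 0, 0],
    [0, 0, 0]
  ]
}}

```text
time_s: 4.88
position: [0.6387, -0.1095, 0.0052]
tool_rot: [[-0.055, 0.998, 0.001], [0.998, 0.055, -0.0], [-0.0, 0.001, -1.0]]
ft_force: [0.4, 0.2, 0.2]
grip_width: 0.0242
gripper_force: 0.1
```

```bash
cat > look.py <<'E'
from h import *
import sys
np.set_printoptions(precision=3,suppress=True)
im,d=cams.get_image("top"); cv2.imwrite(sys.argv[1],cv2.resize(im[100:290,80:420,::-1],None,fx=2.3,fy=2.3))
h=cv2.cvtColor(im,cv2.COLOR_RGB2HSV);m=((h[...,0]<8)|(h[...,0]>172))&(h[...,1]>140)&(h[...,2]>50)
k,l,st,ce=cv2.connectedComponentsWithStats(m.astype(np.uint8))
tx=np.array([.981,.193]);ty=np.array([-.193,.981]);o=np.array([.547,.207])
for i in range(1,k):
    if st[i,4]>25:
        p=atz("top",*ce[i],.018)[:2]; print(st[i,4],p,"tray",tx@(p-o),ty@(p-o))
print(observe()["position"])
E
python3 look.py pics/l1.png
```

```text
114 [ 0.51  -0.152] tray -0.1051769330872487 -0.34473438059069966
[ 0.638 -0.106  0.005]
```

>>> {"api": "move_arm", "payload": {
  "jaw": [2.4, 2.4, 2.4, 2.4, 2.4, 2.4, 2.4, 2.4, 2.4, 2.4, 2.4, 2.4],
  "dp": [
    [2, -0.06, 0],
    [2, -0.06, 0],
    [2, -0.06, 0],
    [2, -0.06, 0],
    [2, -0.06, 0],
    [2, -0.06, 0],
    [2, -0.06, 0],
    [2, -0.06, 0],
    [2, -0.06, 0],
    [2, -0.06, 0],
    [2, -0.06, 0],
    [2, -0.06, 0]
  ],
  "turn": [
    [0, 0, 0],
    [0, 0, 0],
    [0, 0, 0],
    [0, 0, 0],
    [0, 0, 0],
    [0, 0, 0],
    [0, 0, 0],
    [0, 0, 0],
    [0, 0, 0],
    [0, 0, 0],
    [0, 0, 0],
    [0, 0, 0]
  ]
}}

```text
time_s: 5.93
position: [0.6177, 0.1299, 0.005]
tool_rot: [[-0.056, 0.998, 0.001], [0.998, 0.056, 0.0], [0.0, 0.001, -1.0]]
ft_force: [0.4, 0.1, 0.4]
grip_width: 0.024
gripper_force: 0.1
```

>>> {"api": "move_arm", "payload": {
  "jaw": [2.4, 2.4, 2.4, 2.4, 2.4, 2.4, 2.4, 2.4, 2.4, 2.4, 2.4, 2.4],
  "dp": [
    [1.8, -0.06, 0],
    [1.6, -0.06, 0],
    [1.3, 0, 0],
    [1, 0, 0],
    [0.8, 0, 0],
    [0.5, 0, 0],
    [0, 0, 0],
    [-1, 0, 0],
    [-2, 0, 0],
    [0, 0, -3],
    [0, 0, -3],
    [0, 0, -2.5]
  ],
  "turn": [
    [0, 0, 0],
    [0, 0, 0],
    [0, 0, 0],
    [0, 0, 0],
    [0, 0, 0],
    [0, 0, 0],
    [0, 0, 0],
    [0, 0, 0],
    [0, 0, 0],
    [0, 0, 0],
    [0, 0, 0],
    [0, 0, 0]
  ]
}}

```text
time_s: 6.93
position: [0.6153, 0.1655, 0.0909]
tool_rot: [[-0.053, 0.999, 0.0], [0.999, 0.053, -0.0], [-0.0, 0.0, -1.0]]
ft_force: [0.5, -0.5, 0.1]
grip_width: 0.0243
gripper_force: 0.0
```

```bash
python3 look.py pics/l2.png
```

```text
164 [ 0.574 -0.16 ] tray -0.044500818510974725 -0.3655396769874547
166 [ 0.513 -0.149] tray -0.10212329408046195 -0.3423681520994806
[0.617 0.166 0.096]
```

View pics/l2.png

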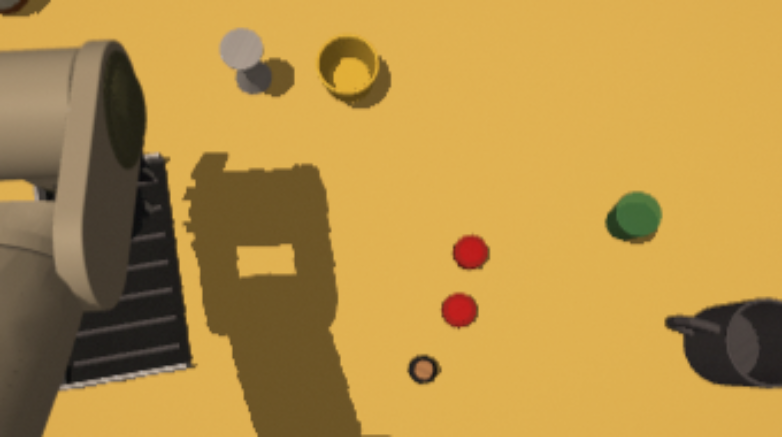

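The other two caps and the stopper have not moved, at crop pixels (471,252), (459,310) and (424,369). Cap 1 is hidden under the arm over the tray. I'll do the next cap.

>>> {"api": "move_arm", "payload": {
  "jaw": [2.4, 2.4, 2.4, 2.4, 2.4, 2.4, 2.4, 2.4, 2.4, 2.4, 2.4, 2.4],
  "dp": [
    [-3.13, -0.48, 0],
    [-3.13, -0.48, 0],
    [-3.13, -0.48, 0],
    [-3.13, -0.48, 0],
    [-3.13, -0.48, 0],
    [-3.13, -0.48, 0],
    [-3.13, -0.48, 0],
    [-3.13, -0.48, 0],
    [-3.13, -0.48, 0],
    [-3.13, -0.48, 0],
    [-3.13, -0.48, 0],
    [-3.13, -0.48, 0]
  ],
  "turn": [
    [0, 0, 0],
    [0, 0, 0],
    [0, 0, 0],
    [0, 0, 0],
    [0, 0, 0],
    [0, 0, 0],
    [0, 0, 0],
    [0, 0, 0],
    [0, 0, 0],
    [0, 0, 0],
    [0, 0, 0],
    [0, 0, 0]
  ]
}}

```text
time_s: 7.98
position: [0.5769, -0.2135, 0.0892]
tool_rot: [[-0.054, 0.999, -0.0], [0.999, 0.054, -0.0], [-0.0, -0.0, -1.0]]
ft_force: [0.7, 0.2, -0.6]
grip_width: 0.0239
gripper_force: 0.0
```

```bash
python3 look.py pics/l3.png
```

```text
197 [0.611 0.221] tray 0.06521857180869621 0.0019434010160725103
[ 0.577 -0.219  0.089]
```

>>> {"api": "move_arm", "payload": {
  "jaw": [2.4, 2.4, 2.4, 2.4, 2.4, 2.4, 2.4, 2.4, 2.4, 2.4, 2.4, 2.4],
  "dp": [
    [0, 0.2, 2.8],
    [0, 0, 2.8],
    [0, 0, 2.2],
    [0, 0, 0.6],
    [0.5, 0, 0],
    [1, 0, 0],
    [1, 0, 0],
    [1, 0, 0],
    [1, 0, 0],
    [1.5, 0, 0],
    [2, 0, 0],
    [2, 0, 0]
  ],
  "turn": [
    [0, 0, 0],
    [0, 0, 0],
    [0, 0, 0],
    [0, 0, 0],
    [0, 0, 0],
    [0, 0, 0],
    [0, 0, 0],
    [0, 0, 0],
    [0, 0, 0],
    [0, 0, 0],
    [0, 0, 0],
    [0, 0, 0]
  ]
}}

```text
time_s: 9.03
position: [0.5744, -0.109, 0.0057]
tool_rot: [[-0.055, 0.998, 0.001], [0.998, 0.055, -0.0], [-0.0, 0.001, -1.0]]
ft_force: [0.1, 0.1, -0.3]
grip_width: 0.0242
gripper_force: 0.1
```

>>> {"api": "move_arm", "payload": {
  "jaw": [2.4, 2.4, 2.4, 2.4, 2.4, 2.4, 2.4, 2.4, 2.4, 2.4, 2.4, 2.4],
  "dp": [
    [2, 0, 0],
    [2, 0, 0],
    [2, 0, 0],
    [2, 0, 0],
    [2, 0, 0],
    [2, 0, 0],
    [2, 0, 0],
    [2, 0, 0],
    [2, 0, 0],
    [2, 0, 0],
    [2, 0, 0],
    [2, 0, 0]
  ],
  "turn": [
    [0, 0, 0],
    [0, 0, 0],
    [0, 0, 0],
    [0, 0, 0],
    [0, 0, 0],
    [0, 0, 0],
    [0, 0, 0],
    [0, 0, 0],
    [0, 0, 0],
    [0, 0, 0],
    [0, 0, 0],
    [0, 0, 0]
  ]
}}

```text
time_s: 10.03
position: [0.5607, 0.131, 0.0058]
tool_rot: [[-0.056, 0.998, 0.001], [0.998, 0.056, 0.0], [0.0, 0.001, -1.0]]
ft_force: [-0.4, 0.3, -0.6]
grip_width: 0.0239
gripper_force: 0.1
```

>>> {"api": "move_arm", "payload": {
  "jaw": [2.4, 2.4, 2.4, 2.4, 2.4, 2.4, 2.4, 2.4, 2.4, 2.4, 2.4, 2.4],
  "dp": [
    [1.7, 0, 0],
    [1.4, 0, 0],
    [1.2, 0, 0],
    [0.9, 0, 0],
    [0.6, 0, 0],
    [0.2, 0, 0],
    [0, 0, 0],
    [-1, 0, 0],
    [-2, 0, 0],
    [0, 0, -3],
    [0, 0, -3],
    [0, 0, -2.5]
  ],
  "turn": [
    [0, 0, 0],
    [0, 0, 0],
    [0, 0, 0],
    [0, 0, 0],
    [0, 0, 0],
    [0, 0, 0],
    [0, 0, 0],
    [0, 0, 0],
    [0, 0, 0],
    [0, 0, 0],
    [0, 0, 0],
    [0, 0, 0]
  ]
}}

```text
time_s: 11.03
position: [0.56, 0.1571, 0.0919]
tool_rot: [[-0.053, 0.999, 0.0], [0.999, 0.053, -0.0], [-0.0, 0.0, -1.0]]
ft_force: [1.2, -0.4, -0.2]
grip_width: 0.0236
gripper_force: 0.0
```

>>> {"api": "move_arm", "payload": {
  "jaw": [2.4, 2.4, 2.4, 2.4, 2.4, 2.4, 2.4, 2.4, 2.4, 2.4, 2.4, 2.4],
  "dp": [
    [-3, -0.51, 0],
    [-3, -0.51, 0],
    [-3, -0.51, 0],
    [-3, -0.51, 0],
    [-3, -0.51, 0],
    [-3, -0.51, 0],
    [-3, -0.51, 0],
    [-3, -0.51, 0],
    [-3, -0.51, 0],
    [-3, -0.51, 0],
    [-3, -0.51, 0],
    [-3, -0.51, 0]
  ],
  "turn": [
    [0, 0, 0],
    [0, 0, 0],
    [0, 0, 0],
    [0, 0, 0],
    [0, 0, 0],
    [0, 0, 0],
    [0, 0, 0],
    [0, 0, 0],
    [0, 0, 0],
    [0, 0, 0],
    [0, 0, 0],
    [0, 0, 0]
  ]
}}

```text
time_s: 12.03
position: [0.5172, -0.2066, 0.0903]
tool_rot: [[-0.053, 0.999, -0.0], [0.999, 0.053, -0.0], [-0.0, -0.0, -1.0]]
ft_force: [0.5, 0.1, 1.1]
grip_width: 0.0239
gripper_force: 0.0
```

```bash
python3 look.py pics/l4.png
```

```text
196 [0.611 0.222] tray 0.06531496627588611 0.0019302457352878676
199 [0.556 0.212] tray 0.009632430330838685 0.0032292756799604467
69 [ 0.517 -0.141] tray -0.09637113903002384 -0.33572139603793927
[ 0.517 -0.212  0.09 ]
```

Run:
```python
from h import *
np.set_printoptions(precision=3,suppress=True)
c=cams.calibration("wrist");im,d=cams.get_image("wrist");cv2.imwrite("pics/w2.png",im[:,:,::-1])
f=192/np.tan(np.radians(c["vertical_fov"]/2));v,u=np.mgrid[:384,:512]
P=np.stack([(u-c["cx"])/f*d,-(v-c["cy"])/f*d,-d,np.ones_like(d)],-1)@np.array(c["tool_from_camera"]).T
P=P[...,:3];ok=(d>0)&(P[...,2]<.06)
for z in range(-70,10,10):
    q=P[ok&(P[...,2]*1e3>=z)&(P[...,2]*1e3<z+10)]
    if len(q)>5: print(z,len(q),q[:,0].min(),q[:,0].max(),"y",np.percentile(q[:,1],[1,99]))
```

```text
-70 4619 -0.012667792576980363 0.01848759016557327 y [-0.052  0.051]
-60 6202 -0.012468004372908376 0.014812828599502045 y [-0.047  0.046]
-50 1736 -0.008203728289927159 0.014621897556996055 y [-0.043  0.041]
-40 1017 -0.011180391589058272 0.012624532600232455 y [-0.025  0.023]
-30 767 -0.010728015559551454 0.012201749788420785 y [-0.026  0.025]
-20 620 -0.010427366120047382 0.012110796825936077 y [-0.026  0.024]
-10 307 -0.011011992764214024 0.012214255234665808 y [-0.024  0.023]
```

View pics/w2.png

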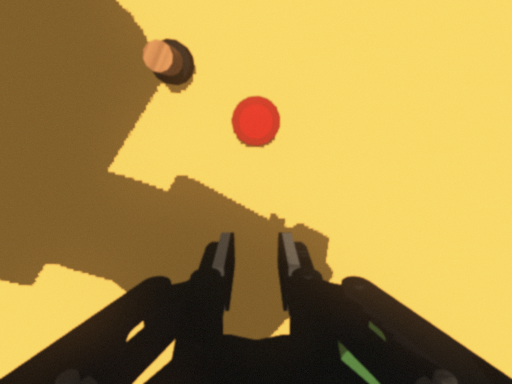

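The cap at (256,121) is centred on the finger gap. The knuckles flare only above 40 mm, so they clear the stopper at (165,60).

>>> {"api": "move_arm", "payload": {
  "jaw": [2.4, 2.4, 2.4, 2.4, 2.4, 2.4, 2.4, 2.4, 2.4, 2.4, 2.4, 2.4],
  "dp": [
    [0, 0.1, 2.8],
    [0, 0.1, 2.8],
    [0, 0, 2.2],
    [0, 0, 0.7],
    [0.5, 0, 0],
    [1, 0, 0],
    [1, 0, 0],
    [1, 0.1, 0],
    [1, 0.1, 0],
    [1.5, 0.1, 0],
    [2, 0.1, 0],
    [2, 0.1, 0]
  ],
  "turn": [
    [0, 0, 0],
    [0, 0, 0],
    [0, 0, 0],
    [0, 0, 0],
    [0, 0, 0],
    [0, 0, 0],
    [0, 0, 0],
    [0, 0, 0],
    [0, 0, 0],
    [0, 0, 0],
    [0, 0, 0],
    [0, 0, 0]
  ]
}}

```text
time_s: 13.13
position: [0.5201, -0.1023, 0.006]
tool_rot: [[-0.055, 0.998, 0.001], [0.998, 0.055, -0.001], [-0.001, 0.001, -1.0]]
ft_force: [0.1, -0.3, -0.4]
grip_width: 0.0242
gripper_force: 0.1
```

>>> {"api": "move_arm", "payload": {
  "jaw": [2.4, 2.4, 2.4, 2.4, 2.4, 2.4, 2.4, 2.4, 2.4, 2.4, 2.4, 2.4],
  "dp": [
    [2, 0, 0],
    [2, 0, 0],
    [2, 0, 0],
    [2, 0, 0],
    [2, 0, 0],
    [2, 0, 0],
    [2, 0, 0],
    [2, 0, 0],
    [2, 0, 0],
    [2, 0, 0],
    [2, 0, 0],
    [2, 0, 0]
  ],
  "turn": [
    [0, 0, 0],
    [0, 0, 0],
    [0, 0, 0],
    [0, 0, 0],
    [0, 0, 0],
    [0, 0, 0],
    [0, 0, 0],
    [0, 0, 0],
    [0, 0, 0],
    [0, 0, 0],
    [0, 0, 0],
    [0, 0, 0]
  ]
}}

```text
time_s: 14.13
position: [0.5064, 0.1378, 0.006]
tool_rot: [[-0.056, 0.998, 0.001], [0.998, 0.056, 0.0], [-0.0, 0.001, -1.0]]
ft_force: [0.0, -0.1, 0.9]
grip_width: 0.0241
gripper_force: 0.1
```

>>> {"api": "move_arm", "payload": {
  "jaw": [2.4, 2.4, 2.4, 2.4, 2.4, 2.4, 2.4, 2.4, 2.4, 2.4, 2.4],
  "dp": [
    [1.5, 0, 0],
    [1.2, 0, 0],
    [0.9, 0, 0],
    [0.6, 0, 0],
    [0.3, 0, 0],
    [0, 0, 0],
    [-1, 0, 0],
    [-2, 0, 0],
    [0, 0, -3],
    [0, 0, -3],
    [0, 0, -3]
  ],
  "turn": [
    [0, 0, 0],
    [0, 0, 0],
    [0, 0, 0],
    [0, 0, 0],
    [0, 0, 0],
    [0, 0, 0],
    [0, 0, 0],
    [0, 0, 0],
    [0, 0, 0],
    [0, 0, 0],
    [0, 0, 0]
  ]
}}

```text
time_s: 15.05
position: [0.5057, 0.1492, 0.0962]
tool_rot: [[-0.053, 0.999, -0.001], [0.999, 0.053, -0.0], [-0.0, -0.001, -1.0]]
ft_force: [-0.6, -0.8, -0.4]
grip_width: 0.024
gripper_force: 0.0
```

>>> {"api": "move_arm", "payload": {
  "jaw": [2.4, 2.4, 2.4, 2.4, 2.4, 2.4, 2.4, 2.4],
  "dp": [
    [-3, 0, -1],
    [-3, 0, -1],
    [-3, 0, -1],
    [-3, 0, 0],
    [-3, 0, 0],
    [-3, 0, 0],
    [-3, 0, 0],
    [0, 0, 0]
  ],
  "turn": [
    [0, 0, 0],
    [0, 0, 0],
    [0, 0, 0],
    [0, 0, 0],
    [0, 0, 0],
    [0, 0, 0],
    [0, 0, 0],
    [0, 0, 0]
  ]
}}

```text
time_s: 15.72
position: [0.5175, -0.0644, 0.1252]
tool_rot: [[-0.049, 0.999, 0.001], [0.999, 0.049, -0.002], [-0.002, 0.001, -1.0]]
ft_force: [-0.3, 0.3, -1.1]
grip_width: 0.0239
gripper_force: 0.0
```

```bash
python3 look.py pics/l5.png
```

```text
197 [0.611 0.222] tray 0.06514188029120808 0.002013782969481334
201 [0.556 0.212] tray 0.009623236578991988 0.0032739948684261905
209 [0.502 0.204] tray -0.04436606540993125 0.005878147459972835
[ 0.517 -0.062  0.125]
```

View pics/l5.png

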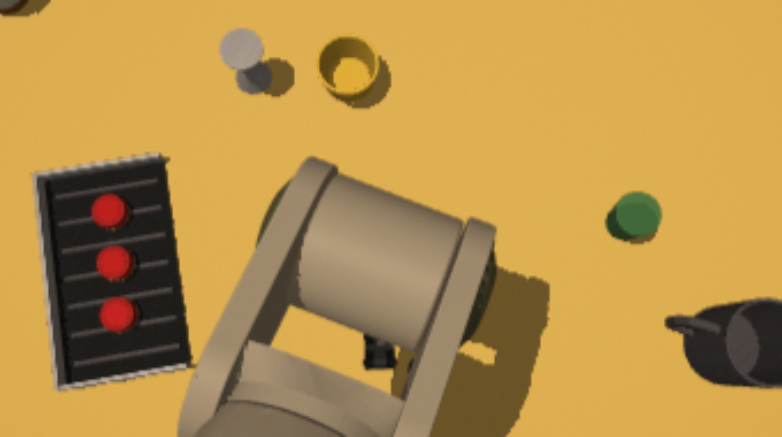

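All three caps lie well inside the tray, at crop pixels (109,211), (114,263) and (118,314). I'll check the stopper in the scene camera, then hand in.

Run:
```python
from h import *
im,_=cams.get_image("scene")
b=cv2.imread("pics/scene0.png")[:,:,::-1]
print(np.abs(im[158:175,234:248].astype(int)-b[158:175,234:248]).mean())
print([(r["p"],r["location"][0]*512,r["location"][1]*384) for r in cams.mark_of("scene","stopper")][:2])
cv2.imwrite("pics/s2.png",cv2.resize(im[120:280,120:400,::-1],None,fx=2.5,fy=2.5))
```

```text
48.64705882352941
[(0.46, 243.8144, 167.69279999999998)]
```

View pics/s2.png

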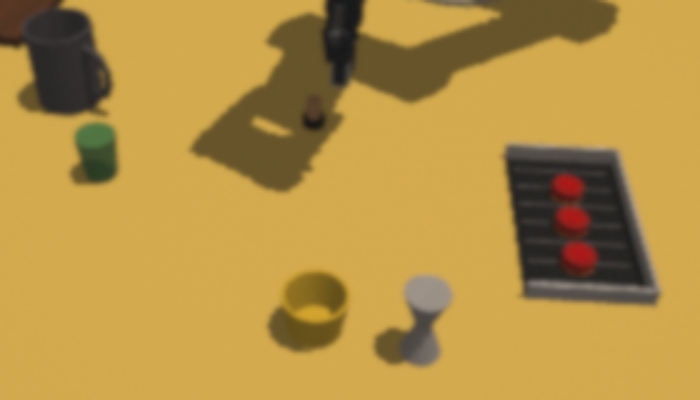

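The stopper is still standing at crop (313,115), all the glassware is upright, and the three caps are in the tray.

```bash
python3 -c "
from rig import ticket
print(ticket.close_job())"
```

```text
the job is handed in; nothing more can be done
None
```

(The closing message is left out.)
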